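Tighten a hold-down clamp by ratcheting its adjustable lever

TASK

Clamp the brass bar in the green hold-down clamp: turn the lever with the red ball clockwise (seen from above), and since the two pins stop its swing, lift it off its serrations, swing it back, let it drop in again and turn on until the bar is firmly held: tight when the lever takes 4 to 5 N more at the ball than it took while the clamp was still running down free. Do not overtighten it, do not force the lever against the pins, leave the lever fully down on its serrations, the bar in its channel and everything else on the bench where it is.

Things in the scene. Friction and masses are not known exactly. Their poses are not given: they have to be found in the camera images.
- fixture: Green hold-down clamp, bolted to the bench; base 130 x 120 x 12 mm. Origin on the clamp axis at the underside (bench top); own z up; own -x is the middle of the lever's swing, own +x points to the pillar. A channel in the base (floor 22 mm high) holds the bar along own y; an arm, top 80 mm high, carries the vertical screw and a round steel plate (47 mm radius, top 84 mm).
- stop_pins: The two steel stop pins together, fixed to the clamp; origin and axes those of the clamp.
- pin_end (a point): Steel stop pin on the plate that ends the tightening (clockwise) swing: 8 mm diameter, top 138 mm above the bench, 40 mm from the axis, 0.95 rad from own -x of the clamp towards own +y; point halfway up. The lever's arm meets it with the lever 0.70 rad from own -x, down or lifted.
- pin_back (a point): The same pin on the other side (own -y of the clamp), which ends the swing back, 0.70 rad of lever angle on that side of own -x.
- lever_pivot (a point): Point on the clamp's vertical screw axis, 128 mm above the bench, level with the middle of the lever's ball when the lever is down.
- clamp_lever: Adjustable clamping lever: black hub (41 mm diameter) on the screw axis, a straight black arm (12 mm thick) rising outwards to a red ball. Origin on the axis, 84 mm above the bench when down; own -x points along the arm. Down, it is locked to the screw by the serrations with about 0.08 rad play each way; turning it clockwise from above drives the pad down, anticlockwise up.
- serrations (a point): Middle of the face serrations between lever hub and screw: 12 steel teeth, one each 0.5236 rad. A spring holds the lever down: lifting takes about 5 N at first, 8 N at the upper stop. From 7 mm of lift (stop at 11 mm) it swings freely and the screw stays where it is. Let down between two engaging places it rests on the tooth tops 6 mm up, until it is turned a little and drops in.
- screw_head (a point): Top of the clamp screw, on the axis. The screw rubs with 0.6 N m: running free it takes about 5 N (held between steps) to 7 N (moving) at the ball, across the arm. Once the pad sits on the bar this effort rises steadily with the clamp force: about 3 N more at 45 N on the bar, 4.5 N more at 75 N, 6.5 N more at 105 N. It does not run back when the lever is let go.
- lever_ball (a point): Centre of the red ball (26 mm diameter) at the lever's end, 85 mm from the screw axis, 128 mm above the bench when the lever is down; it turns freely on an upright spindle and can be pinched from above. It stands 7 to 11 mm higher when the lever is lifted clear.
- lever_swing (a joint): Angle of the lever relative to the screw, rad; 0 at the start (engaged, the lever then pointing 0.12 to 0.52 rad from own -x of the clamp towards pin_back), 0.5236 more negative for each tooth it has been swung back (anticlockwise from above). It fits into the serrations only near whole multiples of 0.5236.
- pad: Round brass pressure pad, 24 mm diameter, 7 mm thick, under the clamp's arm on the screw axis, backed by a stiff spring; origin at the middle of its underside. Goes down 5 mm for each rad of screw turn. It starts 5 to 7 mm above the bar.
- brass_bar: Loose square brass bar, 12 x 140 x 12 mm, lying in the clamp's channel under the pad. Origin at the middle of its underside; long along own y.
- chasing_hammer: Chasing hammer with a wooden handle, 53 x 218 x 27 mm, lying on the bench; leave it alone. Origin at the middle of its underside.
- dropper: Small brown dropper bottle, 33 mm diameter, 102 mm high, standing; leave it alone. Origin at the middle of its underside.
- epoxy_tube: Blue and orange glue tube lying flat, 38 x 136 x 26 mm; leave it alone. Origin at the middle of its underside.
- findings_tin: Black flat tin with a coloured lid, 64 x 96 x 22 mm; leave it alone. Origin at the middle of its underside.

How it is judged:
On the way, in this order (a step that is already met when the one before it is completed fails the run):
1. the lever is lifted clear of its serrations (z of lever_ball in the frame of fixture above 0.1345 m), for 0.1 s.
2. the lever is down in the serrations again, at least one tooth back (value of joint lever_swing below -0.4 rad and z of lever_ball in the frame of fixture below 0.13 m), for 0.1 s.
At the end, for the whole second after the job is handed in: The pad presses the bar with 40 to 110 N; the lever is down in its serrations (ball centre under 130 mm), at least one tooth back from where it started, and at rest; the bar lies in its channel within 30 mm of the clamp axis, along the channel within 0.1 rad and its underside under 25 mm high (all of step 2 and contact force between pad and brass_bar between 40 and 110 N and horizontal distance between brass_bar and fixture below 0.03 m and angle between the y axis of brass_bar and the y axis of fixture, either way round below 0.1 rad and z of brass_bar in the frame of fixture below 0.025 m and linear speed of clamp_lever below 0.01 m/s); the robot touches nothing.
It fails at once if the clamp is overtightened: more than 130 N on the bar (contact force between pad and brass_bar above 130 N).
It fails at once if the lever is forced against the stop pins with more than 40 N (contact force between clamp_lever and stop_pins above 40 N).
It fails at once if a bystander (hammer, bottle, tube or tin) is shifted by more than 30 mm (distance of any of chasing_hammer, dropper, epoxy_tube, findings_tin from where it was at the start of the episode above 0.03 m).
It also fails if it takes over 66 s, if anything falls off the work surface, if the arm or the gripper's body presses on something with over 40 N, if the wrist force passes 120 N, or if a joint passes its speed limit or range.

ROBOT

A 7-joint arm with a two-finger parallel gripper is mounted at the origin on the work surface; the furniture and walls round the work are solid. World frame = base frame: x ahead of the robot, y to its left, z up, the work surface at z = 0. Lengths are in m, angles in rad, forces in N, time in s.
With the tool pointing down it reaches from about 0.425 to 0.925 m from the base axis. Payload 6.8 kg.
Tool frame: the origin (TCP) lies on the front face of the gripper's body, between the roots of the fingers; the fingertips stand 73 mm ahead of it and the grasp point (between the pads) lies 54 mm ahead of it (env.nose_length is the distance from the TCP to the fingertips, in m); z points along the fingers, y is the line along which they close (so a half turn about z gives the same grasp; the last joint's range is limited). The gripper opens to 85 mm and grips with 20 to 120 N. Pads are 22 mm wide; open, the fingers measure 114 mm over their backs; the gripper's body (76 mm by 85 mm) begins 54 mm behind the grasp point. The pads swing forward as they close: fully open they stand 13 mm farther back than shut.
Start: joints at [-1.349, 0.477, 0.022, 1.555, -0.011, 1.109, -0.083], TCP at [0.219, 0.639, 0.304] pointing down, gripper open.
Joint ranges: [-2.96, 2.96], [-0.34, 2.1], [-1.41, 1.46], [0.24, 2.44], [-1.37, 4.51], [0.17, 1.92], [-2.96, 2.96]. Speed limits (rad/s): [2.39, 2.39, 3.14, 3.14, 3.14, 3.14, 3.14].

INTERFACE

Orientations are given as a unit quaternion [w, x, y, z].
In Python, from cell import env, kin, camera, calibration, job gives the robot as it stands. The module is installed in compiled form; this text tells all that it offers. Calls block until the motion is done:
- env.reach(position, orientation): joint-space move of the TCP to a pose.
- env.movel(position, velocity=0.15, rot=None, stop_force=None): straight line of the TCP; rot=None keeps the orientation; velocity is the mean speed in m/s. With stop_force (N) it stops when the force on the tool has changed by that much, and returns True; else False.
- env.goto_joints(angles): joint-space move.
- env.grip(opening, f_grip=None): finger opening in m; f_grip is the grip in N (None keeps the last); returns when the fingers have stopped.
- env.dwell(seconds).
- kin.inverse_kinematics(position, orientation): joint angles nearest the present ones, or None.
- env.get_state(): the state.
- camera(name): name is "scene" or "top" or "wrist"; returns (picture, depth): 420x560x3 uint8, blue, green, red; 420x560 float32, m along the optical axis (not along the pixel's ray), 0 where there is no reading.
- calibration(name): a dict with "fx", "fy", "cx", "cy" (pixels), "k1" (the pictures are not rectified: a ray, as slopes to the right and down, at radius r is drawn at 1 + k1 r^2 times it, then the intrinsics apply), "rvec" (rotation vector, rad) and "tvec" (3), from world to camera coordinates, as OpenCV has them. Camera axes: x right, y down, z forward; pixel columns grow to the right and rows downward; lengths in m; the calibration is good to about 2 mm. A picture is of the moment at which its call begins: read the wrist's pose just before it. calibration takes no time and is no camera call; for the wrist camera it gives the pose at the moment of the call.
A pose or a line that the arm cannot do raises env.PlanningError and nothing moves.
- job.job_done(): hands the job in; it is judged then, once.
The state is a dict: "time": time; "qpos": joint angles; "joint_velocities": joint speeds; "joint_torque": joint torques, N m; "tcp_pos": TCP position; "orientation": TCP orientation; "force": force on the tool from outside, world axes, zero at the start; "torque": the same for the moment, N m; "opening": finger opening in m; "gripper_force": force on a finger pad.
Only numpy, scipy, OpenCV 4.12 (cv2) and the standard library are available. Lean on these libraries where they do the work, as an engineer would, in place of code of your own. Each camera call takes 0.05 s, during which the arm holds its last target. There are 200 camera calls.

## Working session

There is one attempt and no reset: what is moved stays moved. The work goes in short steps, each a Python script; the robot and the scene stay as the last script left them, time stands still between calls to the robot, and variables do not carry over. Pictures are saved under pics/ and viewed, at most 10 in all, crops included, and the job is handed in when it is done.

```bash
mkdir -p pics; python3 - <<'E'
from cell import env,camera,calibration
import cv2,numpy as np
for n in("scene","top"):
    p,d=camera(n); cv2.imwrite(f"pics/{n}0.png",p); np.save(f"pics/{n}0.npy",d); print(n,calibration(n))
s=env.get_state();print(s["time"],s["tcp_pos"],s["orientation"],s["force"],s["opening"],env.nose_length)
E
```

```text
scene {'fx': 431.60935682782383, 'fy': 431.60935682782383, 'cx': 283.31683902339006, 'cy': 202.58868837591893, 'k1': 0.028874413899841238, 'rvec': array([ 2.12894105, -1.09816227,  0.48707479]), 'tvec': array([-0.39908294,  0.27925773,  0.78315809])}
top {'fx': 426.80089143230356, 'fy': 426.80089143230356, 'cx': 285.203207124214, 'cy': 208.65532910731497, 'k1': -0.05958162690914031, 'rvec': array([ 2.20634281, -2.1513879 ,  0.1478182 ]), 'tvec': array([-0.16169257,  0.47318972,  1.28593922])}
0.1 [0.21845566 0.63823351 0.30299545] [-8.39526201e-05  1.64157865e-01  9.86433718e-01 -8.41442730e-04] [-0.84790625 -0.35896345 -0.49670943] 0.08537748278809519 0.0726
```

View pics/top0.png

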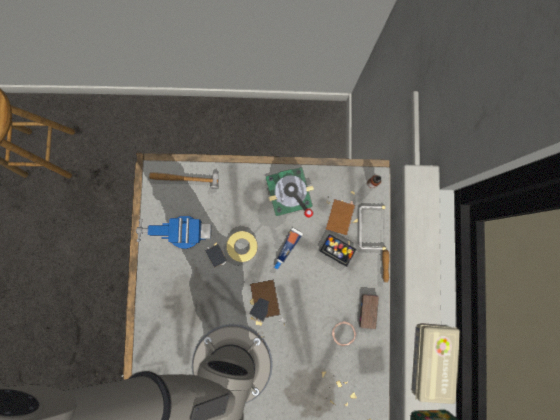

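View pics/scene0.png

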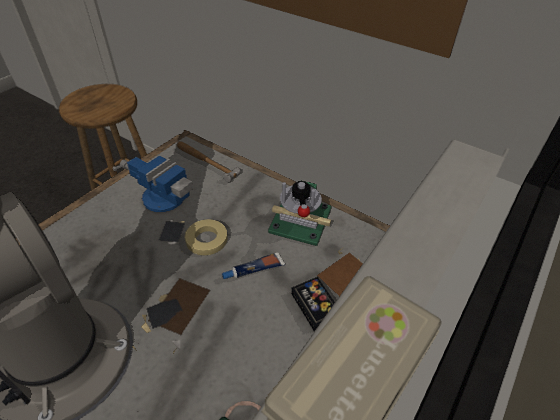

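Top view: the clamp is at about (291,190), the red ball at (309,213), and the bar ends at (272,197) and (310,187). Scene view: the ball is at (304,211).

```bash
cat > h.py <<'E'
import numpy as np,cv2
from cell import env,kin,camera,calibration,job
def cam(n,c=None):
    c=c or calibration(n); R=cv2.Rodrigues(np.array(c["rvec"]))[0]; return c,R,np.array(c["tvec"])
def ray(n,u,v,c=None):
    c,R,t=cam(n,c); x,y=(u-c["cx"])/c["fx"],(v-c["cy"])/c["fy"]; a,b=x,y
    for _ in range(10):
        k=1+c["k1"]*(a*a+b*b); a,b=x/k,y/k
    return -R.T@t, R.T@np.array([a,b,1.])   # origin, dir (unit depth)
def at_z(n,u,v,z,c=None):
    o,d=ray(n,u,v,c); return o+d*(z-o[2])/d[2]
def at_d(n,u,v,D,c=None):
    o,d=ray(n,u,v,c); return o+d*D
def red(p,box=None):
    b,g,r=[p[...,i].astype(int) for i in range(3)]
    m=((r>110)&(g<70)&(b<80)).astype(np.uint8)
    if box: k=np.zeros_like(m);k[box[1]:box[3],box[0]:box[2]]=1;m*=k
    return m
E
python3 - <<'E'
from h import *
for n,box in(("top",(295,200,325,225)),("scene",(290,200,318,222))):
    p=cv2.imread(f"pics/{n}0.png");d=np.load(f"pics/{n}0.npy")
    ys,xs=np.nonzero(red(p,box));u,v=xs.mean(),ys.mean()
    print(n,len(xs),u,v,at_z(n,u,v,.128),at_d(n,u,v,np.median(d[ys,xs])+.010))
p=cv2.imread("pics/top0.png");d=np.load("pics/top0.npy")
# height map around clamp
P=[]
for v in range(155,225):
    for u in range(255,325):
        if d[v,u]>0: q=at_d("top",u,v,d[v,u]);P.append((*q,u,v,*p[v,u]))
P=np.array(P);np.save("pics/P.npy",P)
m=(P[:,2]>.077)&(P[:,2]<.091);print("plate",m.sum(),P[m,:3].min(0),P[m,:3].max(0),P[m,:3].mean(0))
hsv=cv2.cvtColor(p,cv2.COLOR_BGR2HSV)
m=((P[:,2]>.02)&(P[:,2]<.045));B=P[m];print("bar-height pts",len(B))
for r in B[::3]:print(np.round(r[:3],3),r[3:].astype(int))
E
cat > crop.py <<'E'
import cv2
a=cv2.imread("pics/top0.png")[155:230,250:330];b=cv2.imread("pics/scene0.png")[170:250,260:340]
cv2.imwrite("pics/crop0.png",cv2.hconcat([cv2.resize(a,(400,400)),cv2.resize(b,(400,400))]))
E
python3 crop.py
```

```text
top 17 307.11764705882354 213.52941176470588 [ 0.45398251 -0.20967992  0.128     ] [ 0.45418576 -0.20984239  0.12593218]
scene 62 303.0483870967742 210.80645161290323 [ 0.45804592 -0.21294834  0.128     ] [ 0.45710133 -0.21349875  0.12909766]Traceback (most recent call last):
  File "<stdin>", line 11, in <module>
  File "h.py", line 13, in at_d
    o,d=ray(n,u,v,c); return o+d*D
        ~~~^^^^^^^^^
  File "h.py", line 6, in ray
    c,R,t=cam(n,c); x,y=(u-c["cx"])/c["fx"],(v-c["cy"])/c["fy"]; a,b=x,y
          ~~~^^^^^
  File "h.py", line 4, in cam
    c=c or calibration(n); R=cv2.Rodrigues(np.array(c["rvec"]))[0]; return c,R,np.array(c["tvec"])
           ~~~~~~~~~~~^^^
ValueError: time passes only in moves, steps and waits
```

View pics/crop0.png

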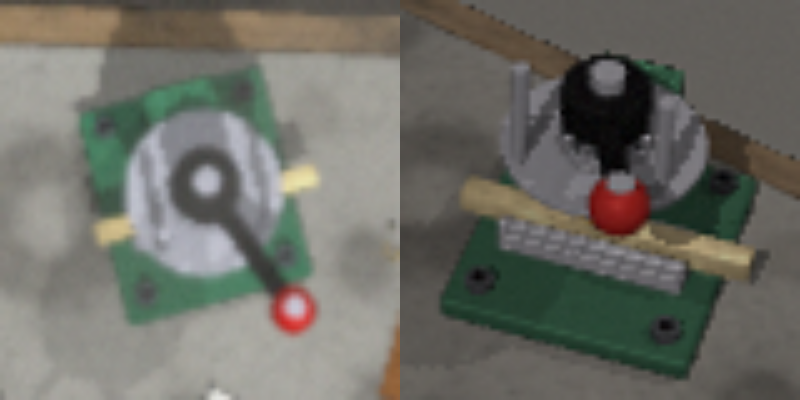

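```bash
sed -i 's/^def cam/import functools\n@functools.lru_cache(None)\ndef fixed(n): return calibration(n)\ndef cam/; s/c=c or calibration(n)/c=c or fixed(n)/' h.py
python3 - <<'E'
from h import *
print("ball top",at_z("top",309,213.2,.128)); print("plate",at_z("top",291,190.6,.084)); print("screwhead",at_z("top",291.6,189.2,.128))
a=at_z("top",250+97/5,155+236*.1875,.034);b=at_z("top",250+317/5,155+177*.1875,.034);print("bar",a,b,np.linalg.norm(a-b),(a+b)/2)
y=a-b;print("yaw bar",np.arctan2(-y[0],y[1]))
cr=[(83,115),(258,68),(313,270),(133,323)]
q=[at_z("top",250+u/5,155+v*.1875,.012) for u,v in cr]
for i in range(4):
    e=q[(i+1)%4]-q[i];print(q[i],np.linalg.norm(e),np.degrees(np.arctan2(e[1],e[0])))
print("base mid",sum(q)/4)
p=cv2.imread("pics/scene0.png")
cs=lambda u,v:(260+u/5,170+v/5)
print("scene screwhead",at_z("scene",*cs(608,72),.13)) if 0 else print("scene head",at_z("scene",*cs(208,75),.128),"bar ends",at_z("scene",*cs(68,193),.034),at_z("scene",*cs(358,262),.034))
for pn in((120,65),(267,98)):print("pin top",at_z("scene",*cs(*pn),.138))
d=np.load("pics/scene0.npy");u,v=cs(208,75);print(at_d("scene",u,v,d[int(v),int(u)]))
E
```

```text
ball top [ 0.45506496 -0.21502593  0.128     ]
plate [ 0.52522688 -0.16410404  0.084     ]
screwhead [ 0.5226354  -0.16399966  0.128     ]
bar [ 0.50415444 -0.10037366  0.034     ] [ 0.5422982  -0.23507737  0.034     ] 0.14000012636745246 [ 0.52322632 -0.16772552  0.034     ]
yaw bar 0.2759438719940801
[ 0.57852908 -0.08934953  0.012     ] 0.11383203103609958 -73.99458255475825
[ 0.60991579 -0.19876894  0.012     ] 0.12480236343635416 -162.88102372842647
[ 0.49064272 -0.23550537  0.012     ] 0.11670656382197368 106.99787879225707
[ 0.45652516 -0.12389706  0.012     ] 0.12680098509076684 15.810391468437173
base mid [ 0.53390319 -0.16188023  0.012     ]
scene head [ 0.52237735 -0.16723913  0.128     ] bar ends [ 0.50420491 -0.10560028  0.034     ] [ 0.54609883 -0.2391725   0.034     ]
pin top [ 0.49581332 -0.13890986  0.138     ]
pin top [ 0.51527945 -0.20116561  0.138     ]
[ 0.52340603 -0.16662567  0.12693231]
```

Both cameras agree: axis ≈ (0.524, -0.166), yaw ≈ 0.28, and the lever points about 0.34 rad towards pin_back. Next I'll check IK over the swing, move above the ball and refine with the wrist camera.

```bash
cat >> h.py <<'E'
from scipy.spatial.transform import Rotation as Ro
AX=np.array([.5240,-.1655]);YAW=.28;RB=.085;SG=-1
def quat(a):           # a: lever angle from own -x, + towards pin_back (anticlockwise)
    f=YAW+np.pi+a; y=SG*np.array([-np.sin(f),np.cos(f),0]);z=np.array([0,0,-1.])
    q=Ro.from_matrix(np.c_[np.cross(y,z),y,z]).as_quat(); return q[[3,0,1,2]]
def tang(a): f=YAW+np.pi+a; return np.array([-np.sin(f),np.cos(f),0])
def rad(a): f=YAW+np.pi+a; return np.array([np.cos(f),np.sin(f),0])
def pos(a,z,r=RB): return np.r_[AX,0]+r*rad(a)+[0,0,z]
E
python3 - <<'E'
import h
from h import *
for sg in(-1,1):
    h.SG=sg
    for a in(.6,.34,0,-.6):
        q=kin.inverse_kinematics(pos(a,.18),quat(a));print(sg,a,None if q is None else np.round(q,2))
h.SG=-1
env.reach(pos(.34,.30),quat(.34)); env.grip(.05,40)
s=env.get_state();c=calibration("wrist");p,d=camera("wrist");cv2.imwrite("pics/w0.png",p)
import pickle;pickle.dump((c,d),open("pics/w0.pkl","wb"))
m=red(p);ys,xs=np.nonzero(m);print(len(xs),xs.mean(),ys.mean(),xs.min(),xs.max(),ys.min(),ys.max())
print(s["time"],s["tcp_pos"],s["force"],s["opening"])
E
```

```text
-1 0.6 [ 0.96  0.51 -0.79  1.98  0.48  0.84  2.36]
-1 0.34 [-0.23  0.44  0.68  2.11 -0.41  0.73  2.91]
-1 0 [-0.4   0.45  0.85  2.16 -0.51  0.74  2.64]
-1 -0.6 [-0.38  0.37  0.67  2.19 -0.36  0.69  1.79]
1 0.6 [-0.19  0.47  0.67  2.06 -0.42  0.75  0.05]
1 0.34 [-0.26  0.45  0.73  2.11 -0.45  0.74 -0.19]
1 0 [-0.32  0.41  0.73  2.16 -0.42  0.71 -0.59]
1 -0.6 [-0.45  0.39  0.76  2.19 -0.42  0.7  -1.29]
804 267.56094527363183 154.53855721393035 56 325 0 227
3.6417 [ 0.45485159 -0.21484929  0.29999174] [-0.20535977 -0.27233611 -0.71207823] 0.050342513997172135
```

View pics/w0.png

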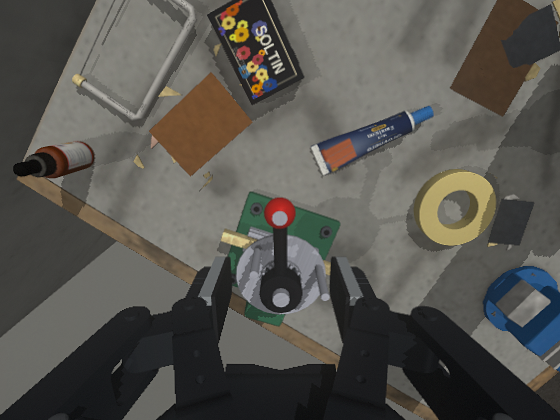

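The wrist view shows the ball centred at about (280,213), the screw head at (281,298), and the lever lined up between the fingers. SG=+1 gives much better joint ranges, so I'll switch to that.

```bash
sed -i 's/SG=-1/SG=1/' h.py; python3 - <<'E'
import pickle
from h import *
c,d=pickle.load(open("pics/w0.pkl","rb"));p=cv2.imread("pics/w0.png")
m=red(p,(255,190,305,235));ys,xs=np.nonzero(m);(u,v),r=cv2.minEnclosingCircle(np.c_[xs,ys].astype(np.float32));print(u,v,r)
b=at_z("w",u,v,.128,c);hd=at_d("w",281,298,d[298,281],c);print("ball",b,at_d("w",u,v,d[int(v),int(u)]+.012,c),"head",hd)
e=(b-hd)[:2];print(np.hypot(*e),np.arctan2(e[1],e[0])-np.pi-YAW)
# open-loop free space: switch wrist branch, look again
a=.34
env.reach(pos(a,.30),quat(a))
c=calibration("wrist");p,d=camera("wrist");cv2.imwrite("pics/w1.png",p)
m=red(p,(240,180,320,245));ys,xs=np.nonzero(m);(u,v),r=cv2.minEnclosingCircle(np.c_[xs,ys].astype(np.float32));print(u,v,r,"ball",at_z("w",u,v,.128,c))
g=cv2.cvtColor(p,cv2.COLOR_BGR2GRAY)
for vv in range(285,310,6):
    print([(int(g[vv,uu]),round(float(d[vv,uu]),3)) for uu in range(262,300,6)])
s=env.get_state();print(s["time"],s["qpos"],s["force"])
pickle.dump((c,d),open("pics/w1.pkl","wb"))
E
```

```text
279.5543518066406 212.39674377441406 15.100037574768066
ball [ 0.45895545 -0.21389428  0.128     ] [ 0.45841549 -0.21427335  0.12996683] head [ 0.52539777 -0.16487705  0.12686808]
0.08256676035462804 -5.927576133452176
279.5180969238281 212.46563720703125 15.154908180236816 ball [ 0.45899536 -0.21393408  0.128     ]
[(32, 0.288), (38, 0.288), (36, 0.288), (37, 0.287), (39, 0.287), (37, 0.287), (38, 0.288)]
[(35, 0.289), (36, 0.289), (72, 0.29), (106, 0.283), (104, 0.287), (38, 0.29), (39, 0.291)]
[(35, 0.293), (36, 0.291), (159, 0.283), (151, 0.283), (161, 0.283), (36, 0.292), (37, 0.293)]
[(74, 0.334), (36, 0.295), (159, 0.0), (151, 0.285), (157, 0.286), (38, 0.294), (40, 0.294)]
[(105, 0.338), (75, 0.336), (36, 0.298), (37, 0.297), (37, 0.296), (54, 0.296), (120, 0.335)]
3.9917 [-0.52655928  0.3064114   1.03441393  2.00966822 -0.31431122  0.99484552
  2.85268795] [-0.11139458 -0.26845568  0.30988094]
```

```bash
sed -i 's/AX=np.array(\[.5240,-.1655\])/AX=np.array([.5248,-.1650])/' h.py; python3 - <<'E'
from h import *
a=.355
s=env.get_state();print(SG,s["orientation"],quat(a),s["qpos"])
q=kin.inverse_kinematics(pos(a,.30),quat(a));print(q)
T=[2.85-np.pi if i==6 else x for i,x in enumerate(s["qpos"])]
env.goto_joints(T)
s=env.get_state();print(s["orientation"],s["time"])
for z,b in((.30,.355),(.195,.355),(.18,.6),(.18,-.62)):
    q=kin.inverse_kinematics(pos(b,z),quat(b));print(None if q is None else np.round(q,2))
E
```

```text
1 [-1.02847630e-05 -3.05046926e-01  9.52337321e-01  1.65471308e-05] [0.         0.95001887 0.31219249 0.        ] [-0.52655928  0.3064114   1.03441393  2.00966822 -0.31431122  0.99484552
  2.85268795]
[-0.66435666  0.46321956  1.30144608  2.0107991  -0.51630243  1.0602729
 -0.05808685]
[-5.99527684e-06  9.52682695e-01  3.03966581e-01  5.06486487e-06] 6.6417
[-0.52  0.31  1.03  2.01 -0.31  1.   -0.27]
[-0.36  0.47  0.88  2.1  -0.51  0.79 -0.11]
[-0.27  0.51  0.79  2.06 -0.51  0.78  0.14]
[-0.65  0.52  1.05  2.2  -0.67  0.78 -1.06]
```

```bash
cat >> h.py <<'E'
import json
def st(a,F0=None):
    s=env.get_state();F=np.array(s["force"])-(0 if F0 is None else F0)
    p=np.array(s["tcp_pos"]);e=p[:2]-AX
    return s["time"],F@tang(a),F@rad(a),F[2],np.arctan2(*(e[::-1]))%(2*np.pi)-np.pi-YAW,np.hypot(*e),p[2]
def show(*x): print(*np.round(x,4))
E
python3 - <<'E'
from h import *
a=.355
env.movel(pos(a,.21),.12,quat(a)); 
print(env.movel(pos(a,.181),.06,quat(a),stop_force=8))
env.dwell(.2);F0=np.array(env.get_state()["force"]);json.dump(F0.tolist(),open("F0.json","w"))
show(*st(a,F0)); env.grip(.0,40); env.dwell(.2)
show(*st(a,F0)); s=env.get_state();print(s["opening"],s["gripper_force"],F0)
E
```

```text
False
8.375 0.0 0.0 0.0 0.3573 0.0849 0.1813
8.9333 -0.2293 0.0916 1.1901 0.3556 0.085 0.1811
0.0239001566616941 39.09393489360809 [0.10827754 0.32359039 0.10172805]
```

```bash
python3 - <<'E'
from h import *
F0=np.array(json.load(open("F0.json")))
z=.181
for a in np.linspace(.355,-.60,13)[1:]:
    hit=env.movel(pos(a,z),.06,quat(a),stop_force=14); t1=st(a,F0)[1]
    env.dwell(.1); r=st(a,F0); show(a,hit,t1,*r)
    if hit or abs(r[1])>13: break
E
```

```text
0.2754 0.0 0.7509 9.3 0.1958 1.1555 0.7121 0.2772 0.085 0.1811
0.1958 0.0 4.6195 9.6667 4.6076 1.3025 0.872 0.2075 0.085 0.1813
0.1163 0.0 5.934 10.0333 5.5276 2.3044 0.4447 0.1297 0.085 0.1813
0.0367 0.0 5.6831 10.4 5.4622 1.6395 0.5703 0.0499 0.085 0.1813
-0.0429 0.0 6.0381 10.7667 5.4209 1.4424 1.3784 -0.0303 0.0851 0.1812
-0.1225 0.0 5.4663 11.1333 6.2608 0.449 1.4368 -0.1105 0.0853 0.1812
-0.2021 0.0 5.8533 11.5 5.369 1.7178 0.954 -0.1905 0.0854 0.1811
-0.2817 0.0 4.9737 11.8667 5.1998 1.263 2.123 -0.2704 0.0854 0.181
-0.3612 0.0 4.8478 12.2333 5.3252 0.9445 1.8661 -0.35 0.0856 0.181
-0.4408 0.0 5.7066 12.6 5.3334 1.9166 2.6895 -0.4297 0.0857 0.1809
-0.5204 0.0 5.813 12.9667 5.6493 1.9766 2.2122 -0.5097 0.0858 0.1808
-0.6 0.0 5.5119 13.3333 5.2117 1.7468 2.9274 -0.5888 0.0859 0.1807
```

```bash
python3 - <<'E'
from h import *
F0=np.array(json.load(open("F0.json")))
a=-.51; env.movel(pos(a,.181),.05,quat(a)); env.dwell(.1); show(*st(a,F0))
for z in(.184,.188,.1915):
    hit=env.movel(pos(a,z),.04,quat(a),stop_force=16); env.dwell(.15); show(z,hit,*st(a,F0))
print(env.get_state()["opening"])
p,d=camera("scene");cv2.imwrite("pics/s1.png",cv2.resize(p[150:260,220:380],(640,440)))
E
```

```text
13.7333 0.7786 3.318 3.1918 -0.5154 0.0858 0.1807
0.184 0.0 14.1333 0.2603 -1.9562 -4.5092 -0.5149 0.0849 0.1838
0.188 0.0 14.5333 -0.0819 -3.1075 -6.0354 -0.5105 0.0848 0.188
0.1915 0.0 14.9333 0.6515 -4.555 -6.5353 -0.5096 0.0848 0.1916
0.02363285799821467
```

View pics/s1.png

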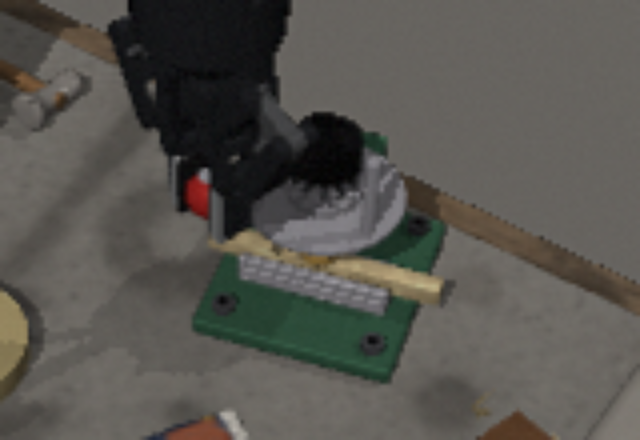

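The hub has lifted with its teeth showing. The lift took about 6.5 N, so the lever is clear. Next I'll swing back two teeth and let it drop.

```bash
python3 - <<'E'
from h import *
F0=np.array(json.load(open("F0.json")))
for a in np.linspace(-.51,.538,9)[1:]:
    hit=env.movel(pos(a,.1915),.1,quat(a),stop_force=10); r=st(a,F0); show(a,hit,*r)
    if hit: break
else:
    env.dwell(.1)
    for z in(.188,.185,.182,.1805):
        env.movel(pos(a,z),.04,quat(a),stop_force=15);env.dwell(.1);show(z,*st(a,F0))
E
```

```text
-0.379 0.0 15.2667 0.788 -5.4402 -6.4387 -0.3771 0.0847 0.1917
-0.248 0.0 15.55 0.2021 -4.0218 -6.3512 -0.2498 0.0846 0.1916
-0.117 0.0 15.8333 0.1038 -5.6839 -6.996 -0.1211 0.0846 0.1914
0.014 0.0 16.1167 -0.2018 -5.511 -6.135 0.008 0.0845 0.1914
0.145 0.0 16.4 -0.0034 -4.804 -8.0496 0.1369 0.0843 0.1912
0.276 0.0 16.6833 0.2398 -5.2691 -6.5975 0.2665 0.0843 0.1911
0.407 0.0 16.9667 0.0532 -4.5432 -7.2383 0.3969 0.0843 0.191
0.538 0.0 17.25 0.6411 -4.6699 -6.4122 0.5271 0.0843 0.191
0.188 17.7 0.2288 -5.4256 -4.7347 0.5275 0.0845 0.1876
0.185 18.05 0.7932 -4.008 -4.4329 0.5311 0.0846 0.1847
0.182 18.4 0.1951 -4.332 -3.6301 0.5367 0.0848 0.182
0.1805 18.75 0.5691 -2.5813 1.0216 0.5415 0.0853 0.1808
```

It seated cleanly. Second stroke in fine steps, with force averaging.

```bash
cat >> h.py <<'E'
def held(a,F0,n=5):
    v=[]
    for _ in range(n): env.dwell(.03); v.append(st(a,F0))
    return np.mean(v,0)
E
python3 - <<'E'
from h import *
F0=np.array(json.load(open("F0.json")))
a=.538;z=.1805
while a>-.60:
    r0=held(a,F0,3); f=r0[1]
    a-= .06 if f<6.3 and a>.35 else (.04 if f<6.6 else .02)
    hit=env.movel(pos(a,z),.06,quat(a),stop_force=12)
    r=held(a,F0); show(a,hit,*r)
    if r[1]>9.5 or hit or r[0]>52: break
E
```

```text
0.478 0.0 19.2 3.5292 -1.1034 0.6564 0.4882 0.0852 0.1809
0.418 0.0 19.7167 5.7929 -0.7536 0.6907 0.431 0.0852 0.1809
0.358 0.0 20.2333 5.795 -1.0612 0.3765 0.3726 0.0852 0.1809
0.298 0.0 20.75 5.8201 -1.5992 0.7281 0.3128 0.0852 0.1809
0.258 0.0 21.2667 6.0939 -1.6269 0.3126 0.2746 0.0852 0.181
0.218 0.0 21.7833 6.0469 -1.2778 0.153 0.235 0.0852 0.181
0.178 0.0 22.3 5.8076 -0.8295 0.3581 0.1952 0.0852 0.181
0.138 0.0 22.8167 5.9744 -0.854 0.5798 0.1555 0.0853 0.1809
0.098 0.0 23.3333 6.309 -0.837 0.6651 0.1156 0.0853 0.1809
0.058 0.0 23.85 6.2428 -0.8068 0.449 0.0758 0.0853 0.1809
0.018 0.0 24.3667 6.6108 -0.7251 0.8694 0.0361 0.0854 0.1809
-0.022 0.0 24.8833 6.1303 -0.8926 0.639 -0.0036 0.0854 0.1809
-0.062 0.0 25.4 6.1787 -0.9772 0.6959 -0.0428 0.0854 0.1809
-0.102 0.0 25.9167 7.0369 -0.6667 0.7039 -0.0818 0.0855 0.1809
-0.142 0.0 26.4333 7.1365 -0.883 0.884 -0.1211 0.0855 0.1808
-0.182 0.0 26.95 6.5021 -0.8856 0.5624 -0.1601 0.0856 0.1808
-0.202 0.0 27.4667 7.4014 -0.5931 0.7385 -0.178 0.0856 0.1808
-0.222 0.0 27.9833 7.3538 -0.9715 0.6977 -0.1971 0.0856 0.1808
-0.242 0.0 28.5 7.
[... 451 characters left out ...]
 -0.3531 0.0858 0.1807
-0.402 0.0 32.6333 8.7658 -0.4122 1.5828 -0.3727 0.0858 0.1807
-0.422 0.0 33.15 8.7477 -0.4586 1.5252 -0.3922 0.0859 0.1807
-0.442 0.0 33.6667 8.6419 -0.3902 1.2864 -0.4116 0.0859 0.1807
-0.462 0.0 34.1833 8.6289 -0.1276 1.5437 -0.4309 0.0859 0.1807
-0.482 0.0 34.7 8.9548 -0.3985 1.5451 -0.4502 0.0859 0.1806
-0.502 0.0 35.2167 8.8692 -0.3478 1.9486 -0.4696 0.086 0.1806
-0.522 0.0 35.7333 9.3925 -0.5367 1.956 -0.489 0.086 0.1806
-0.542 0.0 36.25 9.2685 -0.3217 1.9297 -0.5083 0.086 0.1806
-0.562 0.0 36.7667 9.3809 -0.4992 2.0604 -0.5278 0.0861 0.1806
-0.582 0.0 37.2833 8.8906 -0.0394 1.7093 -0.5472 0.0861 0.1805
-0.602 0.0 37.8 9.7089 -0.0508 1.8636 -0.5664 0.0861 0.1805
```

The rise over free running (5.8–6.0 N in this stroke) is about 3.5 N, and the lever is now close to the pin. One more ratchet tooth will allow a finish inside 4–5 N, and 28 s remain.

```bash
python3 - <<'E'
from h import *
F0=np.array(json.load(open("F0.json")))
a=-.486; env.movel(pos(a,.1805),.06,quat(a)); show(*st(a,F0))
for z in(.186,.1915):
    hit=env.movel(pos(a,z),.04,quat(a),stop_force=16); env.dwell(.05); show(z,hit,*st(a,F0))
for a in(-.35,-.22,-.09,.042):
    hit=env.movel(pos(a,.1915),.1,quat(a),stop_force=10); show(a,hit,*st(a,F0))
    if hit: raise SystemExit("hit")
for z in(.187,.183,.1805):
    env.movel(pos(a,z),.05,quat(a),stop_force=15);env.dwell(.05);show(z,*st(a,F0))
E
```

```text
38.1833 1.5576 1.6511 2.2422 -0.4853 0.086 0.1803
0.186 0.0 38.525 -0.182 -2.6449 -4.1005 -0.4929 0.085 0.1858
0.1915 0.0 38.8583 0.0247 -3.5572 -6.4327 -0.488 0.0848 0.1915
-0.35 0.0 39.1417 0.8904 -4.2705 -6.7059 -0.3465 0.0848 0.1916
-0.22 0.0 39.425 -0.3313 -5.473 -6.6537 -0.2197 0.0847 0.1916
-0.09 0.0 39.7083 0.1961 -5.2592 -6.5317 -0.0914 0.0846 0.1915
0.042 0.0 39.9917 0.4375 -4.8695 -7.3685 0.0387 0.0845 0.1914
0.187 40.2917 0.3881 -5.2123 -4.4838 0.0341 0.0846 0.1866
0.183 40.5917 -0.0565 -4.8788 -5.1998 0.0382 0.0847 0.1827
0.1805 40.8917 -0.5536 -0.9256 2.534 0.0448 0.0855 0.1805
```

```bash
python3 - <<'E'
from h import *
F0=np.array(json.load(open("F0.json")))
a=.042;z=.1805;L=[]
for a in np.r_[-.03,-.075,np.arange(-.1,-.40,-.022)]:
    env.movel(pos(a,z),.06,quat(a),stop_force=14)
    r=held(a,F0,6); show(a,*r); L.append(r[1])
    if r[1]>11.2 or np.mean(L[-3:])>10.0 or r[0]>54 or r[4]<-.34: break
E
```

```text
-0.03 41.2583 5.6852 0.5109 1.0605 -0.0129 0.0853 0.1809
-0.075 41.7083 8.3087 0.4253 0.152 -0.0478 0.0853 0.1811
-0.1 42.1583 9.5086 0.5928 0.5527 -0.0683 0.0853 0.1812
-0.122 42.6083 9.7997 0.6038 -0.0975 -0.0884 0.0853 0.1812
-0.144 43.0583 9.5181 0.6273 0.002 -0.1098 0.0853 0.1812
-0.166 43.5083 9.953 0.6304 0.4178 -0.1315 0.0854 0.1812
-0.188 43.9583 10.1475 1.0557 0.279 -0.153 0.0854 0.1811
-0.21 44.4083 10.4069 0.6644 0.1645 -0.1747 0.0854 0.1811
```

The rise is about 4.5 N, which is tight. Relax, release, retreat and check.

```bash
python3 - <<'E'
from h import *
F0=np.array(json.load(open("F0.json")))
a=-.145; env.movel(pos(a,.1808),.05,quat(a)); show(*st(a,F0))
env.grip(.055); env.dwell(.1); show(*st(a,F0))
env.movel(pos(a,.31),.12,quat(a)); show(*st(a,F0))
c=calibration("wrist");p,d=camera("wrist");cv2.imwrite("pics/w2.png",p)
m=red(p,(200,150,360,280));ys,xs=np.nonzero(m);(u,v),r=cv2.minEnclosingCircle(np.c_[xs,ys].astype(np.float32))
print(u,v,r,at_z("w",u,v,.128,c),at_d("w",u,v,d[int(v),int(u)]+.012,c),pos(-.15,.128))
E
```

```text
44.75 4.2752 1.4646 1.9399 -0.1367 0.0854 0.1809
45.2583 0.7459 -0.0294 -0.2841 -0.1489 0.085 0.1807
46.4833 0.4844 -0.0837 0.1208 -0.1482 0.0853 0.3095
284.5127258300781 205.0477752685547 14.804488182067871 [ 0.44309312 -0.17982249  0.128     ] [ 0.44372056 -0.17970587  0.13004206] [ 0.44051724 -0.1760189   0.128     ]
```

View pics/w2.png

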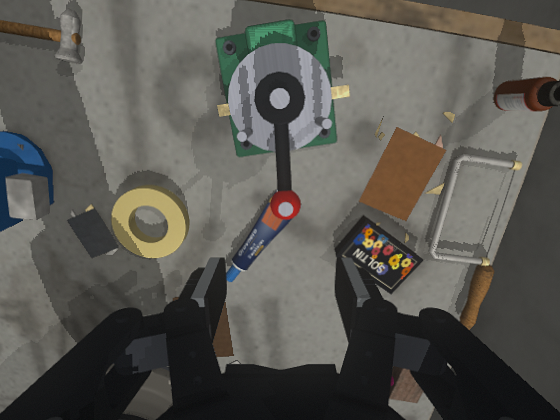

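The released lever's ball at (285,205) has the same depth height as at the start (0.130 both times), so it is fully down. The bar, with ends at (223,110) and (341,92), is still in its channel.

```bash
python3 -c "
from cell import job
print(job.job_done())"
```

```text
the job is handed in; nothing more can be done
None
```

The job is handed in: the bar is clamped with about 4.5 N more at the ball than when running free, the lever is back down on its serrations three teeth back, the bar is in its channel, and it took about 47 s; the verdict was not shown.

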